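Take the filling nozzle off a soap filler and put it in the rinse tray

ROBOT

A 6-joint arm with a two-finger parallel gripper is mounted at the origin on the work surface. World frame = base frame: x ahead of the robot, y to its left, z up, the work surface at z = 0. Lengths are in m, angles in rad, forces in N, time in s.
With the tool pointing down it reaches from about 0.425 to 0.95 m from the base axis. Payload 3.5 kg.
Tool frame: the origin (TCP) lies midway between the tips of the shut fingers; the grasp point (between the pads) lies 19 mm behind it; z points along the fingers, y is the direction in which the jaws open and shut (so a half turn about z gives the same grasp; the last joint's range is limited). The gripper opens to 85 mm and grips with 20 to 120 N. Pads are 22 mm wide; open, the fingers measure 114 mm over their backs; the gripper's body (76 mm by 85 mm) begins 54 mm behind the grasp point. The pads swing forward as they close: fully open they stand 13 mm farther back than shut.
Start: joints at [-1.361, 0.286, 1.577, -0, 1.279, -0.15], TCP at [0.238, -0.632, 0.231] pointing down, gripper open.
Joint ranges: [-2.77, 2.77], [-0.9, 2.22], [0.21, 2.48], [-1.53, 4.67], [0.24, 2.81], [-2.84, 2.84]. Speed limits (rad/s): [2.79, 2.79, 3.14, 3.14, 3.14, 3.14].

INTERFACE

Orientations are given as a unit quaternion [x, y, z, w].
In Python, from plant import * gives the robot as it stands.
- The arm moves only by the shell command python3 -m jog 'ROWS' [FORCE]. ROWS is a JSON object of lists of equal length, an entry for each row: "travel": the shift along the world's x, y, z in mm, a list of three; "dr": the turn, a rotation vector about the world's x, y, z in degrees, a list of three; "jaw": the closure in counts, from 0 (fully open) to 255 (shut). In form: {"travel": [[x, y, z], ...], "dr": [[wx, wy, wz], ...], "jaw": [jaw, ...]}. A call has 1 to 5 rows; each row shifts and turns the commanded pose from where the row before left it; what a row does not reach is not made up. A row lasts 1/12 s, in which the tool goes at most 41.7 mm and 7.16 degrees, less where a joint would pass 70% of its speed; a pose out of reach is approached as far as the arm can. A call is refused whole if a number of a shift passes 41.7 or a number of a turn 7.16, either way. A call with a gripper value outside its range is refused whole. The fingers move at their own pace and stop on an object; FORCE is the grip in N (left out, the last holds). Time passes only in rows, so rows that do not move let the fingers close. It gives the time, the measured TCP pose, the force and the opening at its end, in the units of the state.
- get_state(): the state, without advancing time (a new reading comes with each control period).
- read_camera(name): name is "side" or "top"; returns the picture (480x640x3 uint8, red, green, blue); there is no depth.
- camera_info(name): a dict with "K" (3x3 intrinsics, pixels), "k1" (the pictures are not rectified: a ray, as slopes to the right and down, at radius r is drawn at 1 + k1 r^2 times it, then the intrinsics apply), "R" (3x3) and "t" (3): a world point X has camera coordinates R X + t. Camera axes: x right, y down, z forward; pixel columns grow to the right and rows downward; lengths in m; the calibration is good to about 2 mm. A picture is of the moment at which its call begins. camera_info takes no time and is no camera call.
- sign_off(): hands the job in, once; it reports no verdict.
The state is a dict: "time": time; "qpos": joint angles; "dq": joint speeds; "joint_efforts": joint torques, N m; "eef_pos": TCP position; "tcp_rot": TCP orientation; "contact_force": force on the tool from outside, world axes, zero at the start; "wrist_torque": the same for the moment, N m; "opening": opening from 0.0 (shut) to 1.0 (fully open).
Only numpy, scipy, OpenCV 4.12 (cv2) and the standard library are available. Lean on these libraries where they do the work, as an engineer would, in place of code of your own. Each camera call takes 0.05 s, during which the arm holds its last target. There are 200 camera calls.

TASK

The filler has done its batch, so take its pink nozzle off for washing: pull the coupler's spring sleeve back towards the machine until the nozzle pops loose, then let go of the sleeve so that it springs fully forward again while the nozzle still sits in the coupler. Then draw the nozzle straight out and lay it flat inside the blue rinse tray without dropping it, and leave the soap, the other things and their places alone.

Things in the scene. Friction and masses are not known exactly. Their poses are not given: they have to be found in the camera images.
- filler: Cream bench-top soap filler, fixed: housing 220 x 150 mm, top 130 mm above the table, steel hopper (150 mm across, up to 225 mm high, axis at x = -100 mm). Origin on the table, z up, x = outlet direction. A quick coupler stands out level along +x, axis at y = 0, 105 mm high; housing front face at x = 30 mm. Nothing over 35 mm high stands under it.
- coupler_mouth (a point): Centre of the coupler's mouth (22 mm square bore), on its axis at x = 115 mm, z = 105 mm of the filler; does not move. The nozzle's 20 mm square shank is a loose fit in the bore and, once popped loose, draws straight out along the filler's +x: 28 mm of it is then still inside.
- sleeve (a joint): Sleeve slide, m: 0 = fully forward (rest), grows as it is pulled back along the filler's -x, stop at 0.014. A spring drives it forward: 8 N at 0, 13.6 N at the stop; the latch adds a few N. From about 0.007 the latch lets go and an ejector pushes the nozzle 18 mm out (+x) in 0.3 s; it then hangs loose in the coupler and is not caught again when the sleeve is released.
- sleeve_grip (a point): Point on the sleeve's axis, 32 mm ahead of its rear end; moves with it (x = 84 mm, z = 105 mm of the filler when forward). Sleeve: steel tube 60 mm long, 46 mm diameter, with a black collar (54 mm diameter, 8 mm long) at the rear, against which it may also be pushed. The bare steel reaches from 24 mm behind this point to 28 mm ahead. Axis along the filler's x.
- nozzle: Pink filling nozzle, 165 mm long, 0.2 kg. Origin at the centre of its pink body (70 mm long, 40 x 40 mm); x along it to the steel spout (x = 35 to 80 mm, 30 tapering to 10 mm); square steel shank at x = -35 to -85 mm. In the coupler its z is up and its origin at x = 154 mm, z = 105 mm of the filler; x = 172, z = 100 mm when popped (spout drooping 4 degrees). Laid flat, its origin is 20 mm up.
- tray: Blue open rinse tray, loose, 0.8 kg: 150 mm (x) by 260 mm (y), 35 mm high, walls and floor 4 mm thick. Origin at the centre of its underside, on the table.
- crate: Brown wooden open drying tray, loose: 130 mm (x) by 180 mm (y), 30 mm high, holding three soap bars. Origin at the centre of its underside. It may change places with the blue tray. To be left alone.
- bar0: Cream soap bar, 85 x 42 x 26 mm, lying in the brown tray. Leave alone.
- bar1: Lilac soap bar, 85 x 42 x 26 mm, lying in the brown tray. Leave alone.
- bar2: Green soap bar, 85 x 42 x 26 mm, lying in the brown tray. Leave alone.
- mug: Yellow mug, 76 mm across, 85 mm high. Leave alone.
- jar: Amber jar with steel cap, 72 mm across, 100 mm high. Leave alone.
- form: White waisted candle form, 72 mm across, 110 mm high. Leave alone.
- mould: Purple round mould, 90 mm across, 30 mm high. Leave alone.
- spatula: Spatula with blue handle, lying on the table. Leave alone.
There are look-alikes about, which are no part of the job. What is shaped like the nozzle but white or yellow is not meant.

How it is judged:
On the way, in this order (a step that is already met when the one before it is completed fails the run):
1. the sleeve is pulled back and the nozzle has popped loose (value of joint sleeve above 0.005 m and x of nozzle in the frame of filler between 0.166 and 0.195 m).
2. the sleeve has been let go and has sprung fully forward, with the nozzle still in the coupler (value of joint sleeve below 0.002 m and contact force between the fingers and filler below 0.5 N and x of nozzle in the frame of filler between 0.16 and 0.195 m), for 0.1 s.
At the end, for the whole second after the job is handed in: The nozzle lies flat (its length level within about 7 degrees) and still on the floor of the blue tray, its middle within 60 mm of the tray's middle along each side, and the sleeve is fully forward (within 2 mm) (x of nozzle in the frame of tray between -0.06 and 0.06 m and y of nozzle in the frame of tray between -0.06 and 0.06 m and z of nozzle in the frame of tray below 0.034 m and angle between nozzle's own x axis and vertical between 1.45 and 1.69 rad and linear speed of nozzle below 0.02 m/s and value of joint sleeve below 0.002 m); the robot touches nothing.
It fails at once if the nozzle is dropped: out of the coupler, out of the fingers and its middle more than 65 mm above the table (distance between nozzle and filler above 0.25 m and height (world z) of nozzle above 0.065 m and contact force between the fingers and nozzle below 0.05 N).
It fails at once if the blue tray is shoved more than 40 mm (distance of tray from where it was at the start of the episode above 0.04 m).
It fails at once if the brown tray, a soap bar, the mug, jar, candle form, mould or spatula is moved more than 25 mm (distance of any of crate, bar0, bar1, bar2, mug, jar, form, mould, spatula from where it was at the start of the episode above 0.025 m).
It also fails if it takes over 45 s, if anything falls off the work surface, if the arm or the gripper's body presses on something with over 40 N, if the wrist force passes 120 N, or if a joint passes its speed limit or range.

## Working session

There is one attempt and no reset: what is moved stays moved. The work goes in short steps, Python scripts to look and compute and a shell command to move; the robot and the scene stay as the last step left them, time stands still between calls to the robot, and variables do not carry over. Pictures are saved under pics/ and viewed, about 8 in all and at most 12, crops included, and the job is handed in when it is done.

```bash
mkdir -p pics; ls
python3 - <<'E'
from plant import *
import cv2
for n in("top","side"):
    im=read_camera(n); cv2.imwrite(f"pics/{n}0.png",im[:,:,::-1]); c=camera_info(n); print(n,c)
print(get_state())
E
```

```text
pics
top {'K': array([[434.87017521,   0.        , 316.78032907],
       [  0.        , 434.87017521, 240.71409714],
       [  0.        ,   0.        ,   1.        ]]), 'k1': -0.08762733299926788, 'R': array([[-0.01094624, -0.99991212,  0.00747833],
       [-0.99344262,  0.01002362, -0.1138916 ],
       [ 0.11380663, -0.00867597, -0.99346504]]), 't': array([-0.00503256,  0.52127739,  1.30717969])}
side {'K': array([[603.92691813,   0.        , 314.05534973],
       [  0.        , 603.92691813, 234.72068925],
       [  0.        ,   0.        ,   1.        ]]), 'k1': 0.035943508623389867, 'R': array([[-0.86618158, -0.49945196, -0.01664958],
       [-0.36025887,  0.64718031, -0.67184165],
       [ 0.34632791, -0.5759387 , -0.74050766]]), 't': array([0.43101605, 0.25584299, 1.46001228])}
{'time': 0.1, 'qpos': array([-1.36099207e+00,  2.87078758e-01,  1.57801274e+00, -1.70715397e-05,
        1.27862542e+00, -1.50009530e-01]), 'dq': array([-0.00086969, -0.00167406, -0.00212985, -0.00069232,  0.00036504,
        0.00047059]), 'joint_efforts': array([ 3.91939811e-04, -4.07302737e+01, -2.93698329e+01, -1.47316846e-04,
        3.43968291e-03,  3.50071012e-06]), 'eef_pos': array([ 0.23756054, -0.63118209,  0.23009406]), 'tcp_rot': array([ 9.83859361e-01,  1.78940299e-01, -3.99178724e-05, -1.06140941e-03]), 'contact_force': array([ 0.07800455,  0.57239227, -0.5419551 ]), 'wrist_torque': array([ 0.00668443, -0.00615601,  0.00413558]), 'opening': 0.9989753158646774}
```

View pics/top0.png

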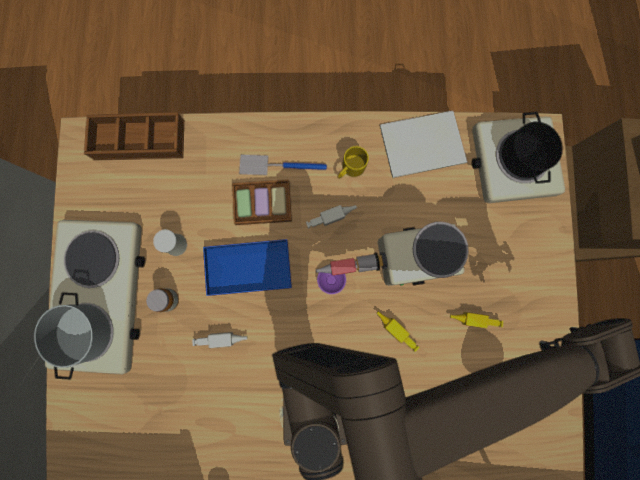

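View pics/side0.png

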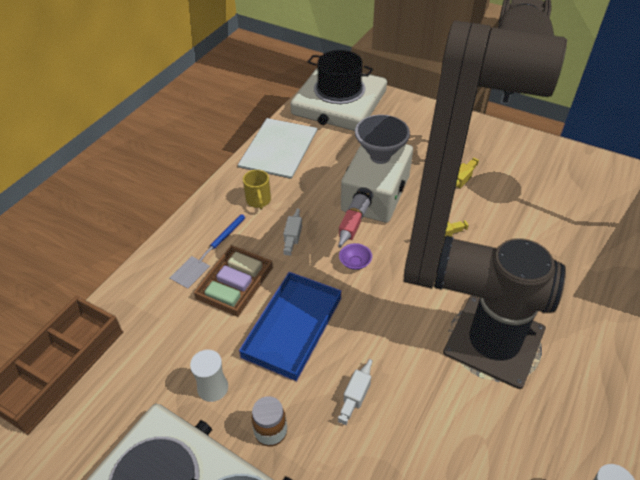

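The top view shows the filler at about (425,258), the sleeve at (368,262), the pink nozzle at (343,267), the blue tray centred at (248,267), and the purple mould under the nozzle at (331,281). I'll enlarge both views next.

```bash
cat > h.py <<'E'
import numpy as np, cv2
from plant import *
def ray(n,u,v):
    c=camera_info(n);K=c["K"]
    p=cv2.undistortPoints(np.array([[[u,v]]],float),K,np.array([c["k1"],0,0,0,0.]))[0,0]
    R,t=c["R"],c["t"]; return -R.T@t, R.T@np.array([p[0],p[1],1])
def at(n,u,v,z):
    o,d=ray(n,u,v); return o+d*(z-o[2])/d[2]
def tri(a,b):
    (o1,d1),(o2,d2)=ray("top",*a),ray("side",*b)
    s=np.linalg.lstsq(np.c_[d1,-d2],o2-o1,rcond=None)[0]
    p,q=o1+d1*s[0],o2+d2*s[1]; return (p+q)/2,np.linalg.norm(p-q)
def proj(n,X):
    c=camera_info(n); x=c["R"]@np.array(X)+c["t"]; s=x[:2]/x[2]; s=s*(1+c["k1"]*(s@s)); return (c["K"]@[*s,1])[:2]
E
python3 - <<'E'
import cv2
a=cv2.imread("pics/top0.png")[210:310,300:480]; b=cv2.imread("pics/side0.png")[100:270,310:430]
a=cv2.resize(a,None,fx=4.4,fy=4.4,interpolation=cv2.INTER_CUBIC); cv2.imwrite("pics/tc.png",a)
b=cv2.resize(b,None,fx=3.5,fy=3.5,interpolation=cv2.INTER_CUBIC); cv2.imwrite("pics/sc.png",b)
E
```

```text
(no output)
```

View pics/tc.png

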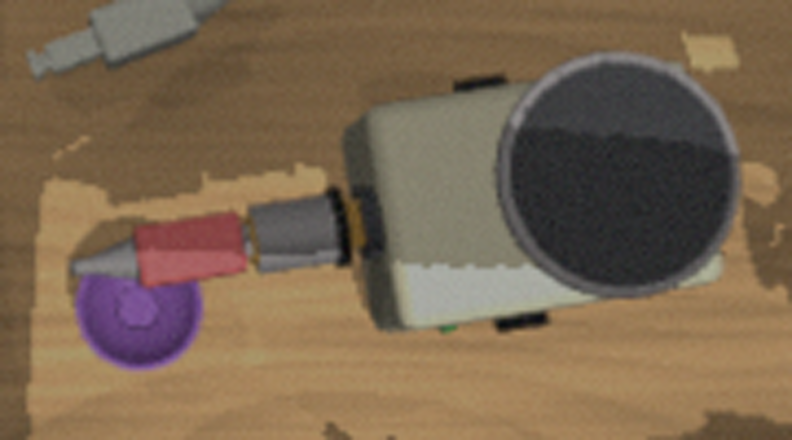

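View pics/sc.png

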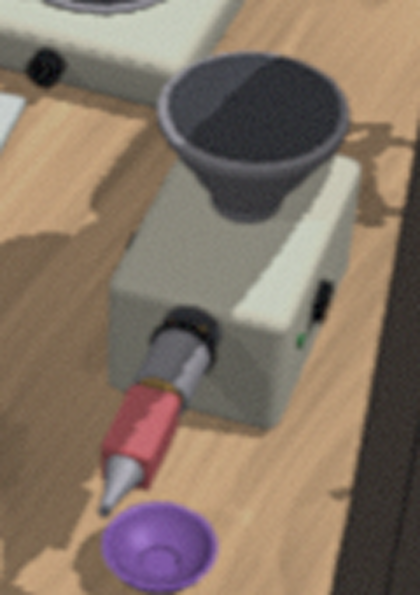

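Run:
```python
from h import *
T=lambda x,y:(300+(x+.5)/4.4-.5,210+(y+.5)/4.4-.5); S=lambda x,y:(310+(x+.5)/3.5-.5,100+(y+.5)/3.5-.5)
tip=tri(T(75,267),S(104,512)); hop=tri(T(618,175),S(254,115)); print(tip,hop,"expect z .105,.225; dist .334")
print(np.linalg.norm((tip[0]-hop[0])[:2]))
print("sleeve front",at("top",*T(254,238),.105),"rear",at("top",*T(338,228),.105),"body",at("top",*T(137,258),.105),at("top",*T(245,242),.105))
print("tip top",at("top",*T(75,267),.105),"hop top",at("top",*T(618,175),.225))
for n,z in(("rim",.035),):
  for p in((204,247),(289,240),(292,289),(207,295)): print("tray",at("top",*p,z))
print("mould",at("top",*T(138,307),.02))
for p in((233,183),(290,180),(291,221),(235,224)): print("crate",at("top",*p,.03))
print("filler z cam",-camera_info("top")["R"].T@camera_info("top")["t"])
```

```text
(array([ 0.42672602, -0.00874843,  0.101122  ]), np.float64(0.000699476053268473)) (array([ 0.47245991, -0.33586956,  0.22005046]), np.float64(0.0010757365487526161)) expect z .105,.225; dist .334
0.33030262952092465
sleeve front [ 0.44457633 -0.12625631  0.105     ] rear [ 0.45051621 -0.18176217  0.105     ] body [ 0.43231735 -0.04923653  0.105     ] [ 0.44201682 -0.12028429  0.105     ]
tip top [ 0.42686471 -0.0085716   0.105     ] hop top [ 0.47249544 -0.33417664  0.225     ]
tray [0.50467203 0.33593498 0.035     ]
tray [0.52365961 0.07458372 0.035     ]
tray [0.37426052 0.06614131 0.035     ]
tray [0.35815632 0.32447632 0.035     ]
mould [ 0.40242315 -0.05286315  0.02      ]
crate [0.705769   0.24990972 0.03      ]
crate [0.71322648 0.07118698 0.03      ]
crate [0.58329172 0.06847842 0.03      ]
crate [0.57576197 0.24187982 0.03      ]
filler z cam [3.69038365e-01 1.08384827e-03 1.35804407e+00]
```

The triangulated heights and lengths match the given sizes. The outlet axis points about 98° from world x, with the filler origin near (0.459, -0.238). I'll move over the sleeve, passing high over the hopper.

```bash
python3 -m jog '{"travel":[[14,31,20],[14,31,20],[14,31,20],[14,31,20],[14,31,20]],"dr":[[0,0,7.1],[0,0,7.1],[0,0,7.1],[0,0,7.1],[0,0,7.1]],"jaw":[0,0,0,0,0]}'
python3 -m jog '{"travel":[[14,31,0],[14,31,0],[14,31,0],[14,31,0],[14,31,0]],"dr":[[0,0,7.1],[0,0,7.1],[0,0,7.1],[0,0,7.1],[0,0,7.1]],"jaw":[0,0,0,0,0]}'
python3 -m jog '{"travel":[[14,32,0],[14,32,0],[14,32,0],[14,32,0],[14,32,0]],"dr":[[0,0,6.4],[0,0,0],[0,0,0],[0,0,0],[0,0,0]],"jaw":[0,0,0,0,0]}'
python3 -m jog '{"travel":[[0,0,-20],[0,0,-30],[0,0,-30],[0,0,-20],[0,0,0]],"dr":[[0,0,0],[0,0,0],[0,0,0],[0,0,0],[0,0,0]],"jaw":[0,0,0,0,0]}'
python3 - <<'E'
from h import *
from scipy.spatial.transform import Rotation as R
s=get_state();m=R.from_quat(s["tcp_rot"]).as_matrix();print(m[:,1],m[:,2],np.degrees(np.arctan2(m[1,1],m[0,1])))
p=s["eef_pos"];d=np.array([-.139,.990]);n=np.array([.99,.139]);f=p[:2]-[.459,-.238];print("filler x,y",f@d,f@n)
im=read_camera("top")[190:310,280:480]; cv2.imwrite("pics/t1.png",cv2.resize(im,None,fx=3.9,fy=3.9,interpolation=2)[:,:,::-1])
im=read_camera("side")[80:280,270:450]; cv2.imwrite("pics/s1.png",cv2.resize(im,None,fx=3,fy=3,interpolation=2)[:,:,::-1])
E
```

```text
time: 0.52
eef_pos: [0.3079, -0.475, 0.3314]
tcp_rot: [0.881, 0.473, 0.0, -0.001]
contact_force: [1.0, -1.5, -0.3]
opening: 1.003
time: 0.93
eef_pos: [0.3779, -0.32, 0.3308]
tcp_rot: [0.695, 0.719, 0.0, -0.0]
contact_force: [1.3, -0.3, -0.6]
opening: 1.001
time: 1.35
eef_pos: [0.4478, -0.1599, 0.3309]
tcp_rot: [0.656, 0.755, -0.0, -0.0]
contact_force: [0.2, -0.9, 0.5]
opening: 0.997
time: 1.77
eef_pos: [0.4448, -0.1597, 0.2254]
tcp_rot: [0.656, 0.755, -0.001, -0.005]
contact_force: [-0.7, 0.1, -1.0]
opening: 0.998
[ 0.99013849  0.13983365 -0.00850451] [-0.00941323  0.00583844 -0.99993865] 8.038513180638471
filler x,y 0.07946012823541744 -0.003226755518221716
```

View pics/s1.png

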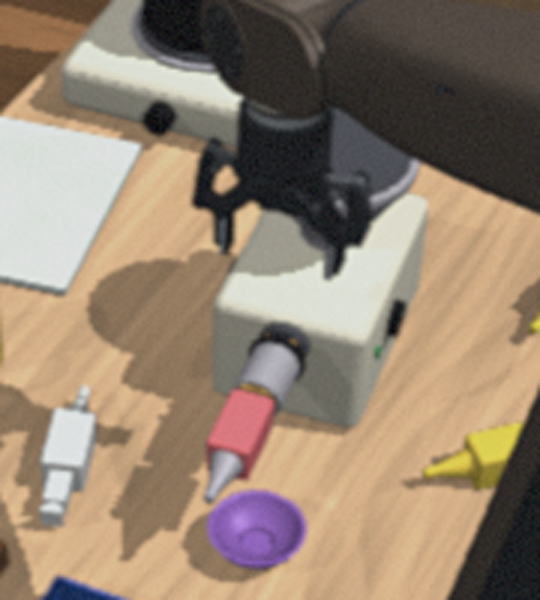

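The side view shows the open fingers straddling the axis above the sleeve. I'll go down and close on it.

```bash
python3 -m jog '{"travel":[[4,-4,-30],[0,0,-35],[0,0,-35],[0,0,-25],[0,0,-15]],"dr":[[0,0,0],[0,0,0],[0,0,0],[0,0,0],[0,0,0]],"jaw":[0,0,0,0,0]}'
python3 -m jog '{"travel":[[0,0,0],[0,0,0],[0,0,0],[0,0,0],[0,0,0]],"dr":[[0,0,0],[0,0,0],[0,0,0],[0,0,0],[0,0,0]],"jaw":[20,40,60,80,100]}' 60
python3 - <<'E'
from h import *
im=read_camera("side")[80:280,270:450]; cv2.imwrite("pics/s2.png",cv2.resize(im,None,fx=3,fy=3,interpolation=2)[:,:,::-1])
E
```

```text
time: 2.28
eef_pos: [0.4516, -0.1659, 0.0904]
tcp_rot: [0.656, 0.755, -0.0, -0.0]
contact_force: [0.8, -0.1, 0.2]
opening: 1.002
time: 2.7
eef_pos: [0.4527, -0.1666, 0.0935]
tcp_rot: [0.656, 0.755, -0.0, 0.002]
contact_force: [-1.8, -1.2, 1.2]
opening: 0.611
```

View pics/s2.png

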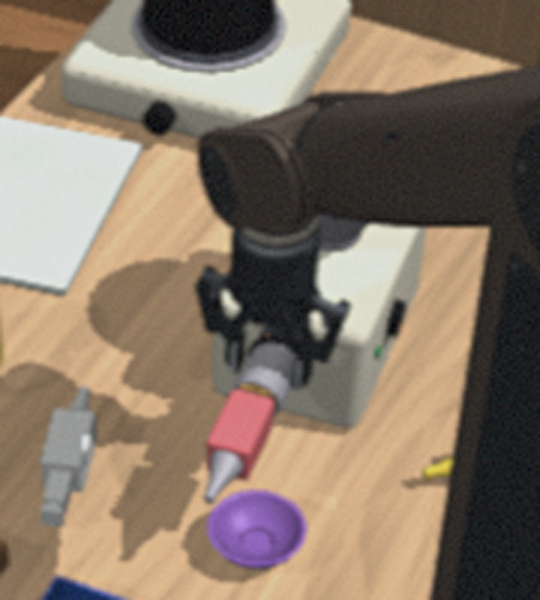

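The fingers straddle the sleeve just ahead of the collar but sit about 12 mm high. I'll lower them, shift slightly forward and close.

```bash
python3 -m jog '{"travel":[[-3,3,-6],[-1,0,-6],[0,0,0],[0,0,0],[0,0,0]],"dr":[[0,0,0],[0,0,0],[0,0,0],[0,0,0],[0,0,0]],"jaw":[100,100,100,120,160]}' 60
python3 -m jog '{"travel":[[0,0,0],[0,0,0],[0,0,0],[0,0,0],[0,0,0]],"dr":[[0,0,0],[0,0,0],[0,0,0],[0,0,0],[0,0,0]],"jaw":[200,200,200,200,200]}' 70
```

```text
time: 3.17
eef_pos: [0.4494, -0.1618, 0.0792]
tcp_rot: [0.656, 0.754, 0.002, 0.001]
contact_force: [8.1, 4.7, -3.4]
opening: 0.525
time: 3.58
eef_pos: [0.4493, -0.1618, 0.0792]
tcp_rot: [0.656, 0.755, 0.002, 0.001]
contact_force: [7.3, 3.5, -3.3]
opening: 0.52
```

The grip closed at about 44 mm, which fits the 46 mm sleeve. Now I'll pull it back.

```bash
python3 -m jog '{"travel":[[0.5,-4,0],[0.6,-4,0],[0.6,-4,0],[0,0,0],[0,0,0]],"dr":[[0,0,0],[0,0,0],[0,0,0],[0,0,0],[0,0,0]],"jaw":[200,200,200,200,200]}'
python3 - <<'E'
from h import *
im=read_camera("side")[80:280,270:450]; cv2.imwrite("pics/s3.png",cv2.resize(im,None,fx=3,fy=3,interpolation=2)[:,:,::-1])
E
```

```text
time: 4.0
eef_pos: [0.4507, -0.1713, 0.0792]
tcp_rot: [0.657, 0.754, 0.004, -0.001]
contact_force: [6.1, 13.1, 1.7]
opening: 0.523
```

View pics/s3.png

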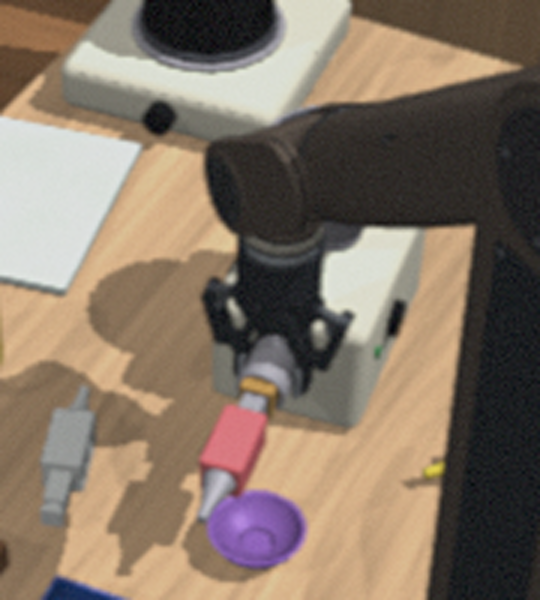

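The nozzle has popped out: the shank is visible at about (255,400) and the pink body has moved forward. I'll ease the sleeve forward and then open the jaws.

```bash
python3 -m jog '{"travel":[[-0.5,4,0],[-0.6,4,0],[-0.3,2,0],[0,0,0],[0,0,0]],"dr":[[0,0,0],[0,0,0],[0,0,0],[0,0,0],[0,0,0]],"jaw":[200,200,200,150,100]}'
python3 -m jog '{"travel":[[0,0,0],[0,0,0],[0,0,0],[0,0,0],[0,0,0]],"dr":[[0,0,0],[0,0,0],[0,0,0],[0,0,0],[0,0,0]],"jaw":[60,20,0,0,0]}'
python3 -m jog '{"travel":[[0,0,0],[0,0,0],[0,0,30],[0,0,35],[0,0,35]],"dr":[[0,0,0],[0,0,0],[0,0,0],[0,0,0],[0,0,0]],"jaw":[0,0,0,0,0]}'
python3 - <<'E'
from h import *
im=read_camera("side")[80:280,270:450]; cv2.imwrite("pics/s4.png",cv2.resize(im,None,fx=3,fy=3,interpolation=2)[:,:,::-1])
E
```

```text
time: 4.47
eef_pos: [0.4482, -0.1634, 0.0789]
tcp_rot: [0.656, 0.755, 0.001, -0.0]
contact_force: [-0.4, 0.5, 0.5]
opening: 0.606
time: 4.88
eef_pos: [0.4479, -0.165, 0.0793]
tcp_rot: [0.656, 0.755, -0.0, -0.0]
contact_force: [0.2, 0.1, 1.2]
opening: 0.999
time: 5.3
eef_pos: [0.4471, -0.1643, 0.1795]
tcp_rot: [0.656, 0.755, -0.0, -0.001]
contact_force: [0.3, -0.8, 0.7]
opening: 1.0
```

View pics/s4.png

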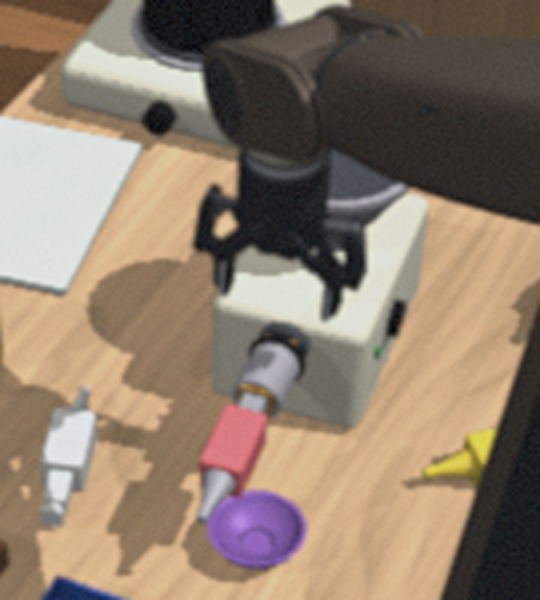

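The sleeve is fully forward and the nozzle hangs in the coupler. Now I'll go over the nozzle body and down onto it.

```bash
python3 -m jog '{"travel":[[-4,30,0],[-4,33,0],[-4,33,0],[0,0,-30],[0,0,-30]],"dr":[[0,0,0],[0,0,0],[0,0,0],[0,0,0],[0,0,0]],"jaw":[0,0,0,0,0]}'
python3 -m jog '{"travel":[[0,0,-20],[0,0,-10],[0,0,-5],[0,0,0],[0,0,0]],"dr":[[0,0,0],[0,0,0],[0,0,0],[0,0,0],[0,0,0]],"jaw":[0,0,30,60,80]}'
python3 - <<'E'
from h import *
s=get_state();print(s["qpos"],s["eef_pos"])
im=read_camera("side")[80:280,270:450]; cv2.imwrite("pics/s5.png",cv2.resize(im,None,fx=3,fy=3,interpolation=2)[:,:,::-1])
E
```

```text
time: 5.77
eef_pos: [0.4377, -0.0679, 0.1209]
tcp_rot: [0.655, 0.756, 0.001, 0.003]
contact_force: [0.3, 0.4, -1.1]
opening: 0.996
time: 6.18
eef_pos: [0.4368, -0.0693, 0.0852]
tcp_rot: [0.656, 0.755, 0.0, 0.001]
contact_force: [0.2, -0.1, 0.3]
opening: 0.691
[-3.87425641e-01 -5.60148823e-02  2.24384158e+00  1.54506773e-07
  9.52200177e-01 -5.26954614e-01] [ 0.43680701 -0.06926168  0.08524665]
```

View pics/s5.png

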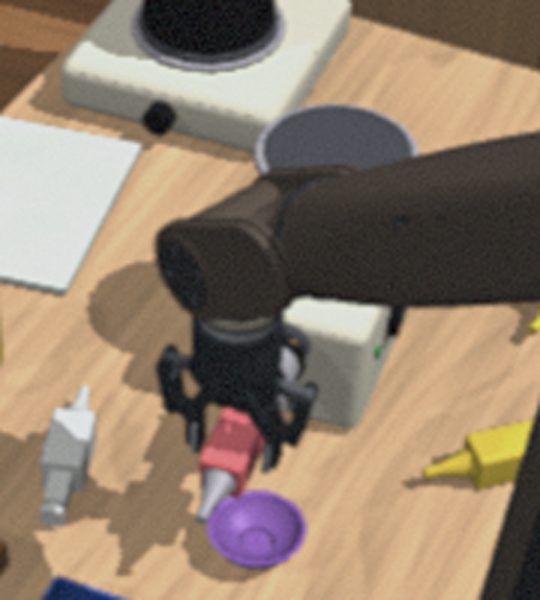

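The pads straddle the body. I'll lower 5 mm and grip.

```bash
python3 -m jog '{"travel":[[-1,1,-5],[0,0,0],[0,0,0],[0,0,0],[0,0,0]],"dr":[[0,0,0],[0,0,0],[0,0,0],[0,0,0],[0,0,0]],"jaw":[80,110,140,170,200]}' 60
python3 -m jog '{"travel":[[0,0,0],[0,0,0],[0,0,0],[-1,7,0],[-1,7,0]],"dr":[[0,0,0],[0,0,0],[0,0,0],[0,0,0],[0,0,0]],"jaw":[200,200,200,200,200]}'
```

```text
time: 6.65
eef_pos: [0.4352, -0.0678, 0.0798]
tcp_rot: [0.656, 0.755, 0.0, 0.0]
contact_force: [-1.1, 1.6, 2.2]
opening: 0.463
time: 7.07
eef_pos: [0.4327, -0.0536, 0.079]
tcp_rot: [0.656, 0.755, -0.0, -0.0]
contact_force: [0.6, 0.3, -1.9]
opening: 0.459
```

```bash
python3 -m jog '{"travel":[[-1.4,10,0],[-1.4,10,0],[-1.4,10,0],[-1.4,10,0],[0,8,0]],"dr":[[0,0,0],[0,0,0],[0,0,0],[0,0,0],[0,0,0]],"jaw":[200,200,200,200,200]}'
python3 -m jog '{"travel":[[3,10,15],[3,10,15],[2,15,5],[2,20,0],[2,25,0]],"dr":[[2,0,0],[2,0,0],[0,0,0],[0,0,0],[0,0,0]],"jaw":[200,200,200,200,200]}'
python3 -m jog '{"travel":[[0,30,0],[0,30,0],[0,30,0],[0,25,0],[0,0,0]],"dr":[[0,0,0],[0,0,0],[0,0,0],[0,0,0],[0,0,0]],"jaw":[200,200,200,200,200]}'
python3 - <<'E'
from h import *
im=read_camera("side")[200:400,200:440]; cv2.imwrite("pics/s6.png",cv2.resize(im,None,fx=3,fy=3,interpolation=2)[:,:,::-1])
E
```

```text
time: 7.48
eef_pos: [0.4266, -0.0042, 0.0789]
tcp_rot: [0.656, 0.755, -0.0, -0.001]
contact_force: [0.2, 1.1, -2.2]
opening: 0.46
time: 7.9
eef_pos: [0.44, 0.0749, 0.1151]
tcp_rot: [0.656, 0.754, 0.027, -0.022]
contact_force: [-0.9, -0.0, -2.3]
opening: 0.463
time: 8.32
eef_pos: [0.4387, 0.1932, 0.1144]
tcp_rot: [0.654, 0.756, 0.027, -0.023]
contact_force: [-0.2, 0.1, -1.9]
opening: 0.46
```

View pics/s6.png

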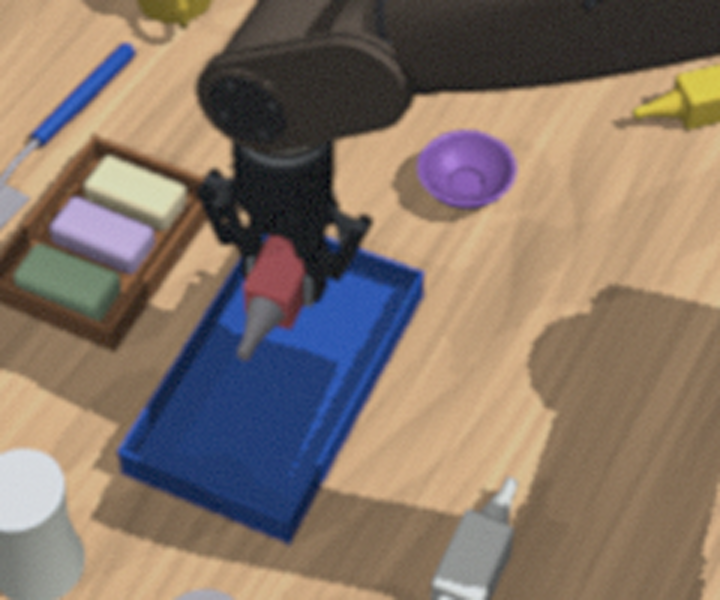

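The nozzle is held above the middle of the tray. Next I'll lower it, then go slowly near the floor.

```bash
python3 -m jog '{"travel":[[0,2,-25],[0,2,-30],[0,0,-25],[0,0,-15],[0,0,-5]],"dr":[[0,0,0],[0,0,0],[0,0,0],[0,0,0],[0,0,0]],"jaw":[200,200,200,200,200]}'
python3 -m jog '{"travel":[[0,0,-2],[0,0,-1],[0,0,-1],[0,0,0],[0,0,0]],"dr":[[0,0,0],[0,0,0],[0,0,0],[0,0,0],[0,0,0]],"jaw":[200,200,200,200,200]}'
```

```text
time: 8.78
eef_pos: [0.4367, 0.1924, 0.0113]
tcp_rot: [0.656, 0.754, 0.024, -0.025]
contact_force: [-0.3, -0.2, -2.3]
opening: 0.461
time: 9.2
eef_pos: [0.4403, 0.1934, 0.0114]
tcp_rot: [0.656, 0.754, 0.027, -0.022]
contact_force: [-0.3, -0.1, -1.5]
opening: 0.461
```

```bash
python3 -m jog '{"travel":[[0,0,-2],[0,0,-1],[0,0,-1],[0,0,0],[0,0,0]],"dr":[[0,0,0],[0,0,0],[0,0,0],[0,0,0],[0,0,0]],"jaw":[200,200,200,200,200]}'
python3 -m jog '{"travel":[[0,0,-1],[0,0,-1],[0,0,0],[0,0,0],[0,0,0]],"dr":[[0,0,0],[0,0,0],[0,0,0],[0,0,0],[0,0,0]],"jaw":[200,200,200,200,200]}'
```

```text
time: 9.62
eef_pos: [0.4393, 0.1932, 0.0062]
tcp_rot: [0.656, 0.754, 0.026, -0.023]
contact_force: [-0.4, -0.5, -3.4]
opening: 0.46
time: 10.03
eef_pos: [0.4393, 0.1932, 0.0043]
tcp_rot: [0.656, 0.754, 0.026, -0.023]
contact_force: [0.0, 0.6, -2.4]
opening: 0.459
```

```bash
python3 -m jog '{"travel":[[0,0,-1],[0,0,-0.5],[0,0,0],[0,0,0],[0,0,0]],"dr":[[0,0,0],[0,0,0],[0,0,0],[0,0,0],[0,0,0]],"jaw":[200,200,200,200,200]}'
python3 - <<'E'
from h import *
im=read_camera("side")[200:400,200:440]; cv2.imwrite("pics/s7.png",cv2.resize(im,None,fx=3,fy=3,interpolation=2)[:,:,::-1])
E
```

```text
time: 10.45
eef_pos: [0.4396, 0.1933, 0.0038]
tcp_rot: [0.655, 0.754, 0.026, -0.023]
contact_force: [-2.5, -1.1, 4.8]
opening: 0.464
```

View pics/s7.png

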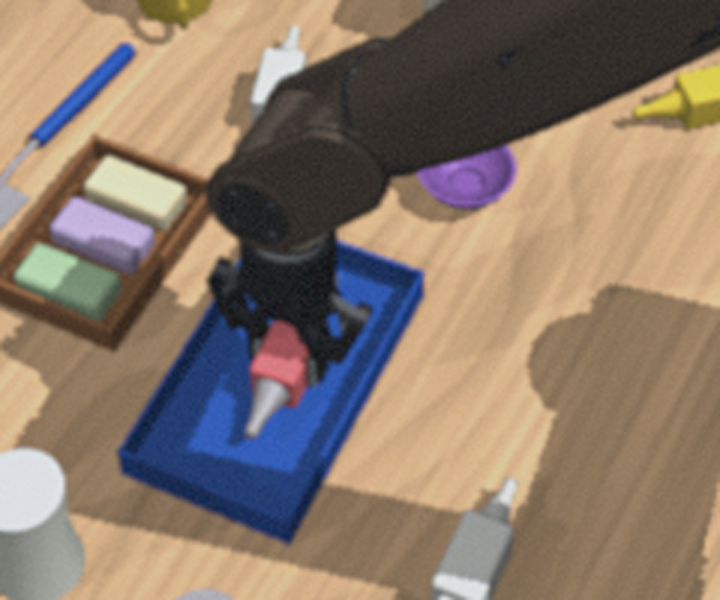

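Contact shows in the force, which went from -2.4 to +4.8 N, and the nozzle rests inside the tray. I'll open part way, rise and back off.

```bash
python3 -m jog '{"travel":[[0,0,0],[0,0,0],[0,0,0],[0,0,0],[0,0,0]],"dr":[[0,0,0],[0,0,0],[0,0,0],[0,0,0],[0,0,0]],"jaw":[130,115,100,80,70]}'
python3 -m jog '{"travel":[[0,0,0],[0,0,8],[0,0,15],[0,0,25],[0,0,30]],"dr":[[0,0,0],[0,0,0],[0,0,0],[0,0,0],[0,0,0]],"jaw":[70,70,70,70,70]}'
python3 -m jog '{"travel":[[0,0,35],[0,0,35],[0,-30,20],[0,-40,0],[0,-40,0]],"dr":[[0,0,0],[0,0,0],[0,0,0],[0,0,0],[0,0,0]],"jaw":[70,70,70,70,70]}'
python3 -m jog '{"travel":[[0,0,0],[0,0,0],[0,0,0],[0,0,0],[0,0,0]],"dr":[[0,0,0],[0,0,0],[0,0,0],[0,0,0],[0,0,0]],"jaw":[70,70,70,70,70]}'
python3 - <<'E'
from h import *
im=read_camera("side"); cv2.imwrite("pics/s8.png",im[:,:,::-1])
cv2.imwrite("pics/t8.png",cv2.resize(read_camera("top")[140:320,150:390],None,fx=3,fy=3,interpolation=2)[:,:,::-1])
E
```

```text
time: 10.92
eef_pos: [0.4395, 0.1933, 0.0028]
tcp_rot: [0.656, 0.754, 0.026, -0.023]
contact_force: [-0.3, -0.0, -0.2]
opening: 0.727
time: 11.33
eef_pos: [0.4378, 0.1929, 0.0805]
tcp_rot: [0.656, 0.754, 0.025, -0.024]
contact_force: [0.9, 1.0, -0.1]
opening: 0.728
time: 11.75
eef_pos: [0.4405, 0.0826, 0.174]
tcp_rot: [0.654, 0.755, 0.028, -0.02]
contact_force: [0.7, 0.3, -1.0]
opening: 0.724
time: 12.17
eef_pos: [0.4391, 0.0843, 0.1707]
tcp_rot: [0.655, 0.755, 0.026, -0.023]
contact_force: [0.3, 0.3, -0.8]
opening: 0.725
```

View pics/s8.png

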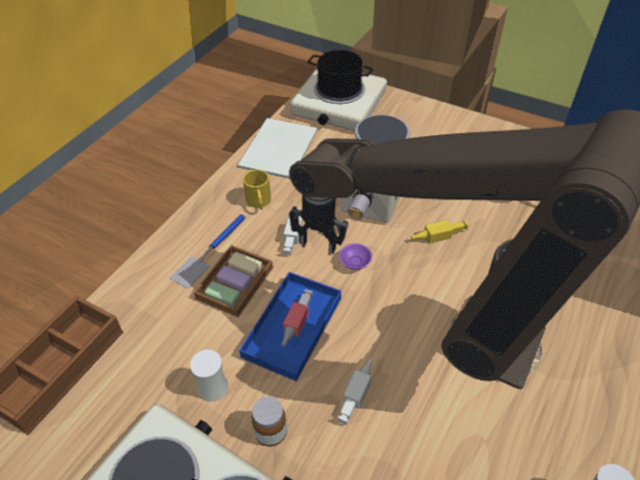

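Run:
```python
from h import *
print("nozzle",at("side",296,318,.028),"tray",np.mean([at("side",*p,.035) for p in((291,275),(341,292),(293,376),(241,352))],0))
sign_off()
```

```text
nozzle [0.43724997 0.19226407 0.028     ] tray [0.43689814 0.20899891 0.035     ]
the job is handed in; nothing more can be done
```

The pink nozzle is off the filler and lying in the blue rinse tray, and the job was handed in at about 12 s of the 45 s allowed; no verdict was reported.

- **Sleeve:** I pulled it back about 10 mm and the nozzle popped loose. I eased it forward and let go; the picture then showed it fully forward with the nozzle still in the coupler.
- **Nozzle:** I gripped the body, drew it straight out along the coupler axis, levelled it and lowered it until it touched the tray floor. Then I released it and backed away.
- **Last checks:**
  - The side picture shows the nozzle lying in the tray. It measures about 0 mm and 17 mm from the tray's middle along the two sides, with 60 mm allowed.
  - The tray's middle measured about 9 mm from my first, rough estimate, so I see no sign of a shove.
  - The brown tray and soap, mug, mould and other things look to be where they were.
  - The gripper is clear of everything, with only about 1 N of noise on the force reading.

I could not view the final close-up from the top camera because the 12-picture limit was reached. Flatness and stillness are therefore judged from the one side view only. The sleeve's forward position was last seen clearly just after I let it go, and I did not touch it again.

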